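# Swap the wrong jar in a sample kit

### The arm

A 7-joint arm with a two-finger parallel gripper is mounted at the origin on the work surface. World frame = base frame: x ahead of the robot, y to its left, z up, the work surface at z = 0. Lengths are in m, angles in degrees, forces in N, time in s.
With the tool pointing down it reaches from about 0.425 to 0.875 m from the base axis. Payload 4.7 kg.
Tool frame: the origin (TCP) lies at the very end of the fingers, on their centre line; the grasp point (between the pads) lies 19 mm behind it; z points along the fingers, y is the line along which they close (so a half turn about z gives the same grasp; the last joint's range is limited). The gripper opens to 87 mm and grips with 3 to 60 N. Pads are 19 mm wide; open, the fingers measure 117 mm over their backs; the gripper's body (75 mm by 190 mm) begins 51 mm behind the grasp point.
Start: joints at [-66.4, 18.392, -4.016, 83.108, 1.295, 78.541, -3.26], TCP at [0.252, 0.599, 0.223] pointing down, gripper open.
Joint ranges: [-163.93, 163.93], [-17.29, 119.83], [-79.2, 71.16], [3.27, 140.29], [-89.18, 269.18], [5.43, 117.66], [-154.24, 154.24]. Speed limits (degrees/s): [147.25, 147.25, 180, 180, 180, 180, 180].

### API

Orientations are given as [roll, pitch, yaw] about the fixed x, y, z axes, in that order (R = Rz(yaw) Ry(pitch) Rx(roll)).
In Python, from cell import telemetry, cams, env gives the robot as it stands.
- The arm moves only by the tool arm_command, never from a script. Its argument "series" is text: rows parted by semicolons, each of 5 numbers parted by spaces: the shift along the tool's x, y, z in mm, then the turn about the tool's z in rad, then the closure in counts, from 0 (fully open) to 255 (shut). A call has 1 to 20 rows; each row shifts and turns the commanded pose from where the row before left it, along the tool's axes as they then stand; what a row does not reach is not made up. A row lasts 1/12 s, in which the tool goes at most 41.7 mm and 7.16 degrees, less where a joint would pass 70% of its speed; a pose out of reach is approached as far as the arm can. A call is refused whole if a number of a shift passes 41.7 or a number of a turn 0.125, either way. A call with a gripper value outside its range is refused whole. The fingers move at their own pace and stop on an object; "squeeze" is the grip in N (left out, the last holds). Time passes only in rows, so rows that do not move let the fingers close. It gives the time, the measured TCP pose, the force, the opening and the grip force at its end, in the units of the state.
- telemetry.get_obs(): the state, without advancing time (a new reading comes with each control period).
- cams.read_camera(name): name is "scene" or "top"; returns the picture (420x560x3 uint8, blue, green, red); there is no depth.
- cams.calibration(name): a dict with "K" (3x3 intrinsics, pixels), "origin" and "rotation" of the camera in the world. Camera axes: x right, y down, z forward; pixel columns grow to the right and rows downward; lengths in m; the calibration is good to about 2 mm. A picture is of the moment at which its call begins. calibration takes no time and is no camera call.
- env.sign_off(): hands the job in; it is judged then, once.
The state is a dict: "time_s": time; "qpos": joint angles; "joint_velocities": joint speeds; "effort": joint torques, N m; "tool_pos": TCP position; "tool_rot": TCP orientation; "force": force on the tool from outside, world axes, zero at the start; "wrist_torque": the same for the moment, N m; "grip_width": finger opening in m; "grasp_force": force on a finger pad.
Only numpy, scipy, OpenCV 4.12 (cv2) and the standard library are available. Lean on these libraries where they do the work, as an engineer would, in place of code of your own. Each camera call takes 0.05 s, during which the arm holds its last target. There are 200 camera calls.

### The job

The sample kit, the black three-pocket tray, should hold three tall jars with blue lids, but one of its jars has a red lid. Stand the red-lidded jar in the yellow reject tray and put the tall blue-lidded jar from the pale metal stock tray into the pocket that this leaves empty. Keep both jars upright all the way, set them down on the tray floors, and leave all the other jars standing where they are.

Things in the scene. Friction and masses are not known exactly. Their poses are not given: they have to be found in the camera images.
- wrong_jar_center (a point): The wrong part: tall white sample jar, red lid, 40 mm diameter, 70 mm tall with the 16 mm lid; point at its centre, 35 mm above its underside; z up its axis. At the start it stands in the middle of one of the kit tray's three pockets (any of them).
- right_jar_center (a point): The correct part: tall white sample jar, blue lid, 40 mm diameter, 70 mm tall; point at its centre, 35 mm above its underside; z up its axis. At the start it stands in any of the stock tray's three pockets, beside a green-lidded tall jar and a squat blue-lidded jar (52 mm diameter, 40 mm tall), which are not to be used.
- kit_tray: Black fixed tray, 90 x 250 x 18 mm (x, y, z), walls, floor and dividers 4 mm thick: three pockets in a row along its y, centres at y = -82, 0, +82 mm, each 82 x 78 mm inside. Origin: centre of its underside, z up. Its other two jars, tall with blue lids, stay. The stock tray, same shape, stands across the bench at a similar distance, turned up to 0.2 rad from world axes.
- reject_tray: Yellow fixed square tray with one open space, 120 x 120 x 18 mm, walls and floor 4 mm thick, empty at the start. Origin at the centre of its underside, z up.

How it is judged:
By the outcome, as a careful person would: the job done as asked, in the order asked, and still so for the second after the job is handed in, with the robot touching nothing.
It also fails if it takes over 61 s, if anything falls off the work surface, if the arm or the gripper's body presses on something with over 40 N, if the wrist force passes 120 N, or if a joint passes its speed limit or range.

## Working session

There is one attempt and no reset: what is moved stays moved. The work goes in short steps, Python scripts to look and compute and a tool call to move; the robot and the scene stay as the last step left them, time stands still between calls to the robot, and variables do not carry over. Pictures are saved under pics/ and viewed, at most 10 in all, crops included, and the job is handed in when it is done.

Besides the shell and the picture viewer there is one more tool, called after "Call:" as name(argument=value, ...) on one line, values as JSON. arm_command: Moves the arm, as the interface text tells. Its arguments: {"type":"object","properties":{"series":{"type":"string"},"squeeze":{"type":"number"}},"required":["series"]}

```bash
mkdir -p pics
python3 - <<'E'
from cell import telemetry, cams, env
import cv2
for n in("scene","top"):
    cv2.imwrite(f"pics/{n}0.png",cams.read_camera(n))
    c=cams.calibration(n);print(n,c)
print({k:v for k,v in telemetry.get_obs().items()})
E
```

```text
scene {'K': array([[442.93291745,   0.        , 287.17932723],
       [  0.        , 442.93291745, 199.70809598],
       [  0.        ,   0.        ,   1.        ]]), 'origin': array([ 1.22757985, -0.3216298 ,  0.55357041]), 'rotation': array([-1.23482066e+02, -3.47336798e-02,  6.59920333e+01])}
top {'K': array([[546.72304721,   0.        , 279.75297344],
       [  0.        , 546.72304721, 204.14073912],
       [  0.        ,   0.        ,   1.        ]]), 'origin': array([ 0.44547355, -0.01178926,  1.1246376 ]), 'rotation': array([-173.06023027,   -0.70319121,  -88.84555257])}
{'time_s': 0.1, 'qpos': array([-66.40019547,  18.43429945,  -4.01489827,  83.16846823,
         1.29457175,  78.54038112,  -3.26129633]), 'joint_velocities': array([ 0.00275626, -0.12964803,  0.04938822, -0.17309399, -0.08191853,
        0.00102325, -0.00724565]), 'effort': array([-1.65547526e-04, -4.92568731e+01, -4.05554473e-01, -3.13398492e+01,
       -6.40517869e-02,  3.94249416e-02,  7.77000309e-05]), 'tool_pos': array([0.25165788, 0.59876774, 0.22157173]), 'tool_rot': array([-1.79902057e+02,  5.25432873e-03,  1.57207824e+02]), 'force': array([0.49750251, 0.53028153, 0.75823805]), 'wrist_torque': array([-0.02702158,  0.00752378, -0.01079846]), 'grasp_force': 0.0, 'grip_width': 0.0870517242542132}
```

View pics/top0.png

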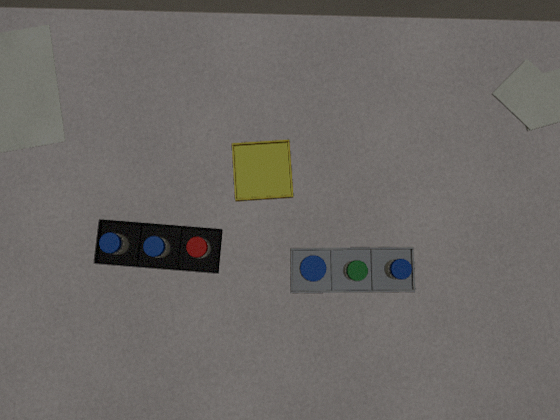

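View pics/scene0.png

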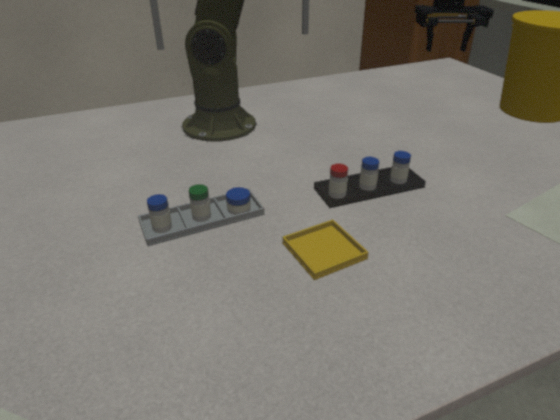

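The top view shows the kit tray (centre about 158,246) with the red lid at (197,247) in its right pocket, and the yellow tray at (262,170). In the stock tray the squat blue jar is at (313,268), the green one at (357,271) and the tall blue one at (400,269). The scene view confirms that the rightmost stock jar is the tall blue one (158,213).

```bash
cat > h.py <<'E'
import numpy as np,cv2
from cell import cams,telemetry
from scipy.spatial.transform import Rotation as R
def ray(cal,uv,z):
    Rm=R.from_euler('xyz',cal['rotation'],degrees=True).as_matrix()
    d=Rm@np.linalg.inv(cal['K'])@np.array([*uv,1.]);o=cal['origin']
    return (o+d*(z-o[2])/d[2])[:2]
def proj(cal,p):
    Rm=R.from_euler('xyz',cal['rotation'],degrees=True).as_matrix()
    q=cal['K']@(Rm.T@(np.array(p)-cal['origin']));return q[:2]/q[2]
E
python3 - <<'E'
from h import *
im=cv2.imread("pics/top0.png");c=cams.calibration("top")
hsv=cv2.cvtColor(im,cv2.COLOR_BGR2HSV)
def seg(lo,hi):
    m=cv2.inRange(hsv,lo,hi);n,l,s,ce=cv2.connectedComponentsWithStats(m)
    return [(l==i,s[i,4],ce[i]) for i in range(1,n) if s[i,4]>150]
for nm,lo,hi in(("red",(0,120,60),(8,255,255)),("red2",(170,120,60),(180,255,255)),("blue",(95,120,60),(125,255,255)),("green",(45,80,40),(85,255,255)),("yellow",(22,100,60),(38,255,255))):
    for m,a,ce in seg(lo,hi):
        z=.018 if nm=="yellow" else .074
        print(nm,a,ce.round(1),ray(c,ce,z).round(4))
        if nm=="yellow":
            p=np.argwhere(m)[:,::-1].astype(np.float32);r=cv2.minAreaRect(p);print([ray(c,q,.018).round(3) for q in cv2.boxPoints(r)])
# kit corners by eye from picture
for q in((97,220),(222,229),(219,272),(95,263)):print("kit",ray(c,q,.018).round(3))
for q in((290,248),(412,247),(414,291),(291,292)):print("stock",ray(c,q,.018).round(3))
big=np.hstack([cv2.resize(im[205:290,85:235],None,fx=5,fy=5,interpolation=cv2.INTER_CUBIC)])
cv2.imwrite("pics/kit.png",big)
cv2.imwrite("pics/stock.png",cv2.resize(im[230:310,275:430],None,fx=5,fy=5,interpolation=cv2.INTER_CUBIC))
# scene check
s=cams.calibration("scene");im=cv2.imread("pics/scene0.png")
for uv in((339,170),(158,202)):print("scene lid",ray(s,uv,.066).round(3))
E
```

```text
red 322 [196.2 246.5] [0.4885 0.1362]
blue 334 [108.9 242.5] [0.4927 0.303 ]
blue 335 [152.9 245.9] [0.4879 0.2188]
blue 522 [312.7 267.9] [ 0.4523 -0.0876]
blue 324 [401.1 268.6] [ 0.4543 -0.2568]
green 331 [357.  270.2] [ 0.4497 -0.1722]
yellow 3318 [261.9 169.9] [0.6504 0.0154]
[array([0.706, 0.081]), array([ 0.717, -0.039]), array([ 0.596, -0.049]), array([0.586, 0.069])]
kit [0.54  0.346]
kit [0.527 0.093]
kit [0.441 0.096]
kit [0.454 0.345]
stock [ 0.492 -0.045]
stock [ 0.499 -0.292]
stock [ 0.411 -0.296]
stock [ 0.404 -0.049]
scene lid [0.492 0.132]
scene lid [ 0.458 -0.258]
```

View pics/kit.png

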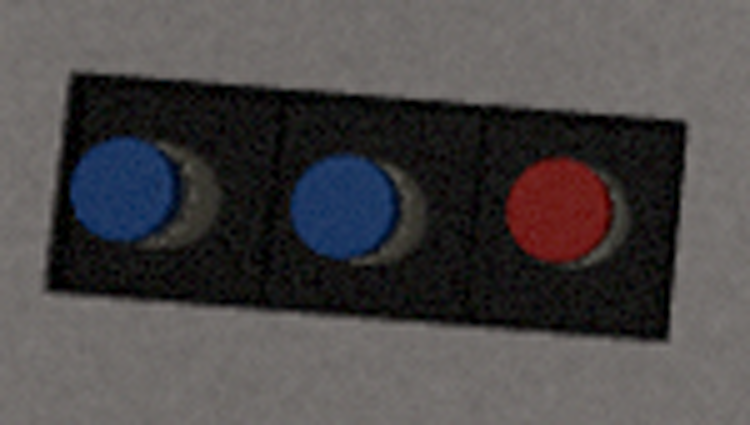

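View pics/stock.png

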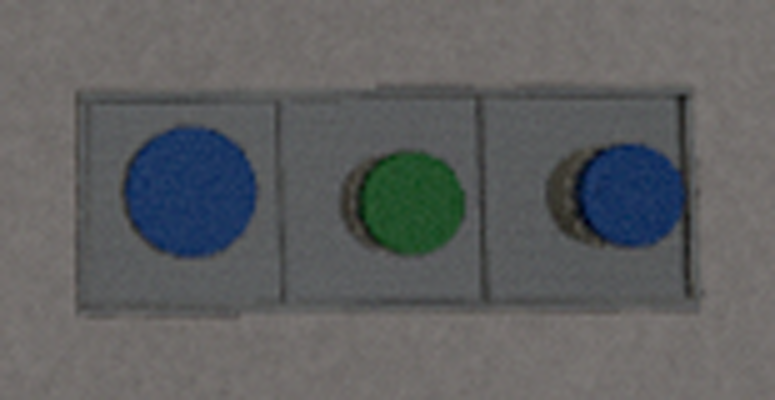

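The crops show the kit corners at about (99,219), (222,229), (219,273) and (95,263), so the kit is turned only about -2.6°. The stock tray is turned about +1.6°, with the tall blue lid at (401,269). A tool yaw of 90° (closing along world x, across the rows) suits both trays, and tool x then lies along world y and tool y along world x. I'll turn first.

Run:
```python
from h import *
s=cams.calibration("scene")
for uv in((505,105),(540,118)):print("bin foot",ray(s,uv,0).round(3))
```

```text
bin foot [0.234 0.92 ]
bin foot [0.361 0.935]
```

Call:
arm_command(series="0 0 0 0.06 0; 0 0 0 0.12 0; 0 0 0 0.12 0; 0 0 0 0.12 0; 0 0 0 0.12 0; 0 0 0 0.12 0; 0 0 0 0.12 0; 0 0 0 0.12 0; 0 0 0 0.12 0; 0 0 0 0.12 0; 0 0 0 0.033 0; 0 0 0 0 0", squeeze=20)

```text
time_s: 1.1
tool_pos: [0.2517, 0.599, 0.2219]
tool_rot: [-180.0, 0.1, 90.0]
force: [-0.4, 0.3, 0.8]
grip_width: 0.0869
grasp_force: 0.0
```

Call:
arm_command(series="-11 6 0 0 0; -27.5 14 4.5 0 0; -27.5 14 4.5 0 0; -27.5 14 4.5 0 0; -27.5 14 4.5 0 0; -27.5 14 4.5 0 0; -27.5 14 4.5 0 0; -27.5 14 4.5 0 0; -27.5 14 4.5 0 0; -27.5 14 4.5 0 0; -27.5 14 4.5 0 0; -27.5 14 4.5 0 0; -27.5 14 4.5 0 0; -27.5 14 4.5 0 0; -27.5 14 4.5 0 0; -27.5 14 4.5 0 0; -27.5 14 4.5 0 0; -11 6 0 0 0; 0 0 0 0 0; 0 0 0 0 0")

```text
time_s: 2.77
tool_pos: [0.4875, 0.1364, 0.1505]
tool_rot: [-180.0, -0.0, 89.9]
force: [-0.5, 1.8, -0.5]
grip_width: 0.0866
grasp_force: 0.0
```

Run:
```python
from h import *
a=cams.read_camera("top");b=cams.read_camera("scene")
t=telemetry.get_obs()['tool_pos'];print(t)
s=cams.calibration("scene");c=cams.calibration("top")
print(proj(s,t),proj(s,[*t[:2],.074]))
A=cv2.resize(a[180:320,120:260],(400,400),interpolation=cv2.INTER_CUBIC)
B=cv2.resize(b[80:220,270:410],(400,400),interpolation=cv2.INTER_CUBIC)
cv2.imwrite("pics/near1.png",np.hstack([A,B]))
```

```text
[0.48709642 0.13841827 0.15056358]
[342.96690617 133.81472257] [340.5535354  165.35928846]
```

View pics/near1.png

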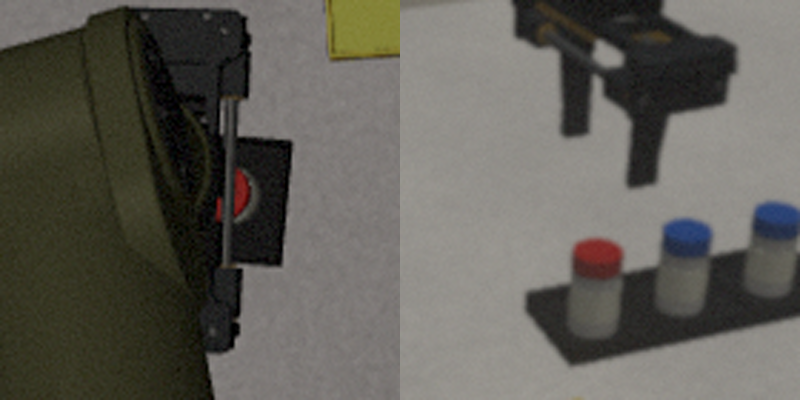

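The close-up shows the fingertips straddling the red lid: their midpoint is at scene pixel (343,136) against a projected (343,134), and the lid is centred below at (339,167). It lines up, so I'll descend and grip.

Call:
arm_command(series="0 0 8 0 0; 0 0 15 0 0; 0 0 15 0 0; 0 0 15 0 0; 0 0 15 0 0; 0 0 15 0 0; 0 0 15 0 0; 0 0 12 0 0; 0 0 8 0 0; 0 0 4 0 0; 0 0 0 0 0; 0 0 0 0 0")

```text
time_s: 3.87
tool_pos: [0.4881, 0.1375, 0.0288]
tool_rot: [180.0, -0.0, 90.0]
force: [0.6, -0.0, -0.1]
grip_width: 0.0872
grasp_force: 0.0
```

Call:
arm_command(series="0 0 0 0 60; 0 0 0 0 90; 0 0 0 0 120; 0 0 0 0 150; 0 0 0 0 255; 0 0 0 0 255; 0 0 0 0 255; 0 0 0 0 255; 0 0 0 0 255; 0 0 0 0 255", squeeze=20)

```text
time_s: 4.7
tool_pos: [0.488, 0.1373, 0.0286]
tool_rot: [180.0, -0.0, 90.0]
force: [0.2, 0.2, -0.2]
grip_width: 0.0395
grasp_force: 20.0
```

Call:
arm_command(series="0 0 -3 0 255; 0 0 -6 0 255; 0 0 -12 0 255; 0 0 -15 0 255; 0 0 -15 0 255; 0 0 -15 0 255; 0 0 -15 0 255; 0 0 -10 0 255; 0 0 -6 0 255; 0 0 -3 0 255; 0 0 0 0 255")

```text
time_s: 5.62
tool_pos: [0.488, 0.1374, 0.1291]
tool_rot: [180.0, -0.0, 90.0]
force: [0.3, -0.1, -1.2]
grip_width: 0.0399
grasp_force: 20.0
```

Call:
arm_command(series="-4 5 0 0 255; -8 11 0 0 255; -12 16 0 0 255; -13 18 0 0 255; -13 18 0 0 255; -13 18 0 0 255; -13 18 0 0 255; -13 18 0 0 255; -12 16 0 0 255; -9 12 0 0 255; -7 8 0 0 255; -4 5 0 0 255; 0 0 0 0 255; 0 0 0 0 255; 0 0 0 0 255")

```text
time_s: 6.87
tool_pos: [0.6502, 0.0173, 0.1283]
tool_rot: [-179.9, -0.0, 90.1]
force: [0.5, 0.8, -0.1]
grip_width: 0.0393
grasp_force: 20.0
```

Run:
```python
from h import *
b=cams.read_camera("scene");s=cams.calibration("scene")
t=telemetry.get_obs()['tool_pos'];print(t,proj(s,[*t[:2],.018]),proj(s,[.651,.016,.018]))
cv2.imwrite("pics/near2.png",cv2.resize(b[60:320,200:460],(600,600),interpolation=cv2.INTER_CUBIC))
```

```text
[0.65022553 0.01742335 0.12848208] [325.97728781 241.20515678] [325.51259407 241.62748236]
```

View pics/near2.png

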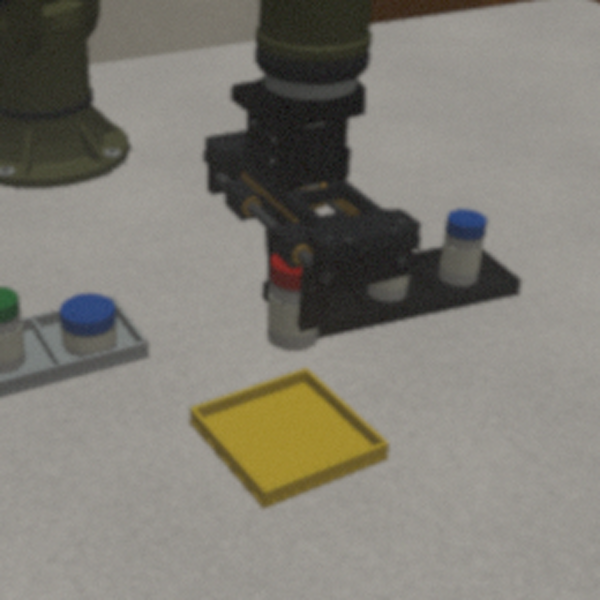

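The red jar hangs upright, with its underside at crop (293,345), above the yellow tray centred at about (290,437). I'll lower it, finishing slowly.

Call:
arm_command(series="0 0 6 0 255; 0 0 12 0 255; 0 0 14 0 255; 0 0 14 0 255; 0 0 14 0 255; 0 0 12 0 255; 0 0 9 0 255; 0 0 6 0 255; 0 0 4 0 255; 0 0 3 0 255; 0 0 2 0 255; 0 0 1.5 0 255; 0 0 1 0 255; 0 0 0 0 255; 0 0 0 0 255")

```text
time_s: 8.17
tool_pos: [0.6511, 0.0163, 0.0304]
tool_rot: [180.0, -0.0, 90.0]
force: [-0.7, -0.3, -1.0]
grip_width: 0.0395
grasp_force: 20.0
```

Call:
arm_command(series="0 0 0.6 0 255; 0 0 0.5 0 255; 0 0 0.4 0 255; 0 0 0 0 255; 0 0 0 0 255")

```text
time_s: 8.58
tool_pos: [0.6509, 0.0163, 0.0287]
tool_rot: [180.0, -0.0, 90.0]
force: [-0.2, -0.6, 0.5]
grip_width: 0.0399
grasp_force: 20.0
```

Call:
arm_command(series="0 0 0.3 0 255; 0 0 0.3 0 255; 0 0 0 0 255; 0 0 0 0 255")

```text
time_s: 8.92
tool_pos: [0.651, 0.0163, 0.0286]
tool_rot: [180.0, -0.0, 90.0]
force: [-2.5, 0.4, 6.0]
grip_width: 0.0394
grasp_force: 20.0
```

It is down, with 6 N of contact. I'll release gently and rise.

Call:
arm_command(series="0 0 -0.2 0 255; 0 0 -0.1 0 130; 0 0 0 0 115; 0 0 0 0 95; 0 0 0 0 70; 0 0 0 0 40; 0 0 0 0 0; 0 0 0 0 0; 0 0 0 0 0; 0 0 0 0 0")

```text
time_s: 9.75
tool_pos: [0.6509, 0.0163, 0.0283]
tool_rot: [180.0, -0.0, 90.0]
force: [0.1, -0.6, 1.1]
grip_width: 0.084
grasp_force: 0.0
```

Call:
arm_command(series="0 0 -3 0 0; 0 0 -8 0 0; 0 0 -14 0 0; 0 0 -16 0 0; 0 0 -16 0 0; 0 0 -16 0 0; 0 0 -16 0 0; 0 0 -16 0 0; 0 0 -10 0 0; 0 0 -5 0 0; 0 0 -2 0 0; 0 0 0 0 0")

```text
time_s: 10.75
tool_pos: [0.6509, 0.0163, 0.1507]
tool_rot: [180.0, -0.0, 90.0]
force: [0.1, -0.4, 0.5]
grip_width: 0.0871
grasp_force: 0.0
```

Call:
arm_command(series="-10.5 -7 0 0 0; -18 -13 0 0 0; -18 -13 0 0 0; -18 -13 0 0 0; -18 -13 0 0 0; -18 -13 0 0 0; -18 -13 0 0 0; -18 -13 0 0 0; -18 -13 0 0 0; -18 -13 0 0 0; -18 -13 0 0 0; -18 -13 0 0 0; -18 -13 0 0 0; -18 -13 0 0 0; -18 -13 0 0 0; -10.5 -7 0 0 0; 0 0 0 0 0; 0 0 0 0 0; 0 0 0 0 0")

```text
time_s: 12.33
tool_pos: [0.4555, -0.2554, 0.1499]
tool_rot: [-180.0, -0.0, 90.1]
force: [-0.6, -0.9, 0.5]
grip_width: 0.0867
grasp_force: 0.0
```

Run:
```python
from h import *
b=cams.read_camera("scene");s=cams.calibration("scene")
t=telemetry.get_obs()['tool_pos'];print(t,proj(s,t),proj(s,[*t[:2],.074]))
cv2.imwrite("pics/near3.png",cv2.resize(b[100:290,90:390],(800,507),interpolation=cv2.INTER_CUBIC))
```

```text
[ 0.45568622 -0.25520049  0.14994197] [152.36120144 163.88776911] [158.79206093 197.66100407]
```

View pics/near3.png

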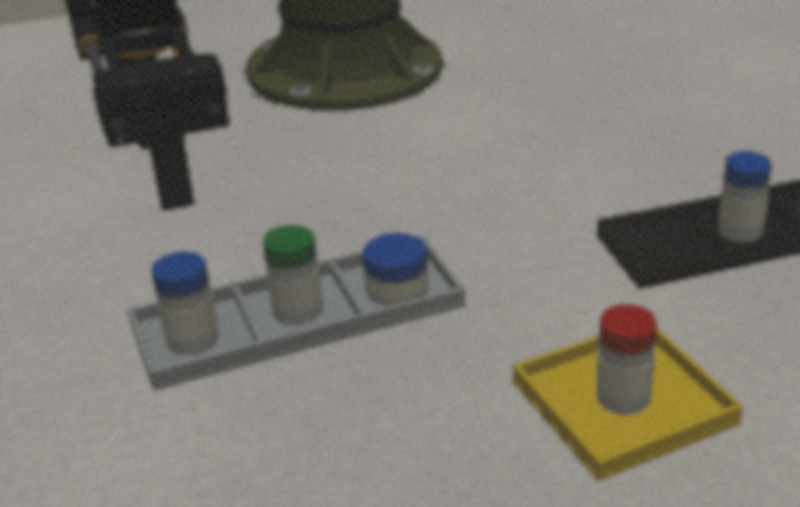

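The red jar stands upright in the yellow tray at crop (627,365). The target lid at crop (180,265), scene pixel (157.5,199.4), lies under the TCP, projected at (158.8,197.7), with the same small offset as before. I'll descend and grip.

Call:
arm_command(series="0 0 8 0 0; 0 0 15 0 0; 0 0 15 0 0; 0 0 15 0 0; 0 0 15 0 0; 0 0 15 0 0; 0 0 15 0 0; 0 0 12 0 0; 0 0 8 0 0; 0 0 4 0 0; 0 0 0 0 0; 0 0 0 0 0")

```text
time_s: 13.38
tool_pos: [0.4552, -0.2569, 0.0285]
tool_rot: [180.0, 0.0, 90.0]
force: [-0.7, 0.2, 0.8]
grip_width: 0.087
grasp_force: 0.0
```

Call:
arm_command(series="0 0 0 0 60; 0 0 0 0 90; 0 0 0 0 120; 0 0 0 0 150; 0 0 0 0 255; 0 0 0 0 255; 0 0 0 0 255; 0 0 0 0 255; 0 0 0 0 255; 0 0 0 0 255", squeeze=20)

```text
time_s: 14.22
tool_pos: [0.4549, -0.2567, 0.0283]
tool_rot: [180.0, -0.0, 90.0]
force: [0.5, -0.2, -0.5]
grip_width: 0.0395
grasp_force: 20.0
```

Call:
arm_command(series="0 0 -3 0 255; 0 0 -6 0 255; 0 0 -12 0 255; 0 0 -15 0 255; 0 0 -15 0 255; 0 0 -15 0 255; 0 0 -15 0 255; 0 0 -15 0 255; 0 0 -15 0 255; 0 0 -15 0 255; 0 0 -10 0 255; 0 0 -6 0 255; 0 0 -3 0 255; 0 0 0 0 255; 0 0 0 0 255")

```text
time_s: 15.47
tool_pos: [0.4545, -0.2565, 0.1728]
tool_rot: [-180.0, -0.0, 90.0]
force: [0.1, -1.4, -1.4]
grip_width: 0.0394
grasp_force: 20.0
```

Call:
arm_command(series="6 0.5 0 0 255; 12 1 0 0 255; 18 1 0 0 255; 23 2 0 0 255; 23 2 0 0 255; 23 2 0 0 255; 23 2 0 0 255; 23 2 0 0 255; 23 2 0 0 255; 23 2 0 0 255; 23 2 0 0 255; 23 2 0 0 255; 23 2 0 0 255; 23 2 0 0 255; 23 2 0 0 255; 23 2 0 0 255; 23 2 0 0 255; 18 1 0 0 255; 12 1 0 0 255; 6 0.5 0 0 255")

```text
time_s: 17.13
tool_pos: [0.4871, 0.1393, 0.1725]
tool_rot: [-179.9, 0.0, 90.2]
force: [0.4, 0.3, -2.4]
grip_width: 0.0397
grasp_force: 20.0
```

Call:
arm_command(series="0 0 5 0 255; 0 0 10 0 255; 0 0 10 0 255; 0 0 10 0 255; 0 0 5 0 255; 0 0 0 0 255; 0 0 0 0 255; 0 0 0 0 255")

```text
time_s: 17.8
tool_pos: [0.4882, 0.1371, 0.1336]
tool_rot: [180.0, -0.0, 90.0]
force: [-0.0, -0.6, -1.0]
grip_width: 0.0395
grasp_force: 20.0
```

Run:
```python
from h import *
b=cams.read_camera("scene");s=cams.calibration("scene")
t=telemetry.get_obs()['tool_pos'];print(t)
cv2.imwrite("pics/near4.png",cv2.resize(b[60:290,130:440],(800,593),interpolation=cv2.INTER_CUBIC))
```

```text
[0.48828275 0.13728991 0.13378064]
```

View pics/near4.png

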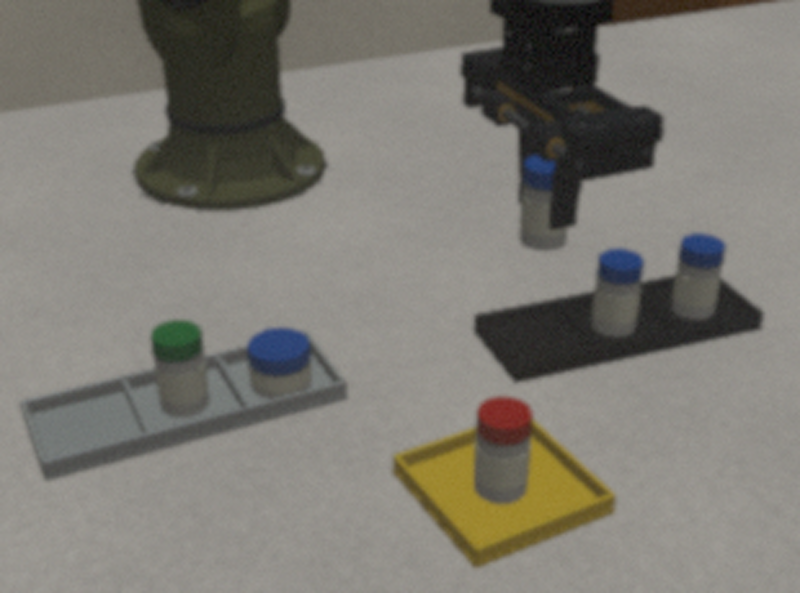

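The blue-lidded jar hangs upright over the empty kit pocket (underside at crop 543,240), and all the other jars are standing. I'll lower it.

Call:
arm_command(series="0 0 6 0 255; 0 0 12 0 255; 0 0 14 0 255; 0 0 14 0 255; 0 0 14 0 255; 0 0 14 0 255; 0 0 10 0 255; 0 0 7 0 255; 0 0 5 0 255; 0 0 3 0 255; 0 0 2 0 255; 0 0 1.5 0 255; 0 0 1 0 255; 0 0 0.6 0 255; 0 0 0.4 0 255; 0 0 0 0 255; 0 0 0 0 255")

```text
time_s: 19.27
tool_pos: [0.488, 0.1373, 0.029]
tool_rot: [180.0, -0.0, 90.0]
force: [-0.2, 0.1, -1.5]
grip_width: 0.0398
grasp_force: 20.0
```

Call:
arm_command(series="0 0 0.4 0 255; 0 0 0.3 0 255; 0 0 0.2 0 255; 0 0 0 0 255; 0 0 0 0 255")

```text
time_s: 19.68
tool_pos: [0.4879, 0.1373, 0.0282]
tool_rot: [180.0, -0.0, 90.0]
force: [-0.9, -0.1, 2.6]
grip_width: 0.0393
grasp_force: 20.0
```

Call:
arm_command(series="0 0 0.2 0 255; 0 0 0.1 0 255; 0 0 0 0 255; 0 0 0 0 255")

```text
time_s: 20.02
tool_pos: [0.488, 0.1373, 0.0282]
tool_rot: [180.0, -0.0, 90.0]
force: [-2.0, -0.5, 6.5]
grip_width: 0.0394
grasp_force: 20.0
```

Contact is confirmed, so I'll release and rise.

Call:
arm_command(series="0 0 -0.2 0 255; 0 0 -0.1 0 130; 0 0 0 0 115; 0 0 0 0 95; 0 0 0 0 70; 0 0 0 0 40; 0 0 0 0 0; 0 0 0 0 0; 0 0 0 0 0; 0 0 0 0 0")

```text
time_s: 20.85
tool_pos: [0.4879, 0.1373, 0.0279]
tool_rot: [180.0, -0.0, 90.0]
force: [0.1, -0.5, -0.9]
grip_width: 0.0837
grasp_force: 0.0
```

Call:
arm_command(series="0 0 -3 0 0; 0 0 -8 0 0; 0 0 -14 0 0; 0 0 -16 0 0; 0 0 -16 0 0; 0 0 -16 0 0; 0 0 -16 0 0; 0 0 -16 0 0; 0 0 -16 0 0; 0 0 -16 0 0; 0 0 -10 0 0; 0 0 -5 0 0; 0 0 -2 0 0; 0 0 0 0 0; 0 0 0 0 0; 0 0 0 0 0")

```text
time_s: 22.18
tool_pos: [0.4872, 0.1371, 0.1809]
tool_rot: [-179.9, 0.0, 90.0]
force: [-0.3, -0.1, -0.3]
grip_width: 0.0871
grasp_force: 0.0
```

Run:
```python
from h import *
b=cams.read_camera("scene")
cv2.imwrite("pics/end.png",cv2.resize(b[60:290,130:440],(800,593),interpolation=cv2.INTER_CUBIC))
```

```text
(no output)
```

View pics/end.png

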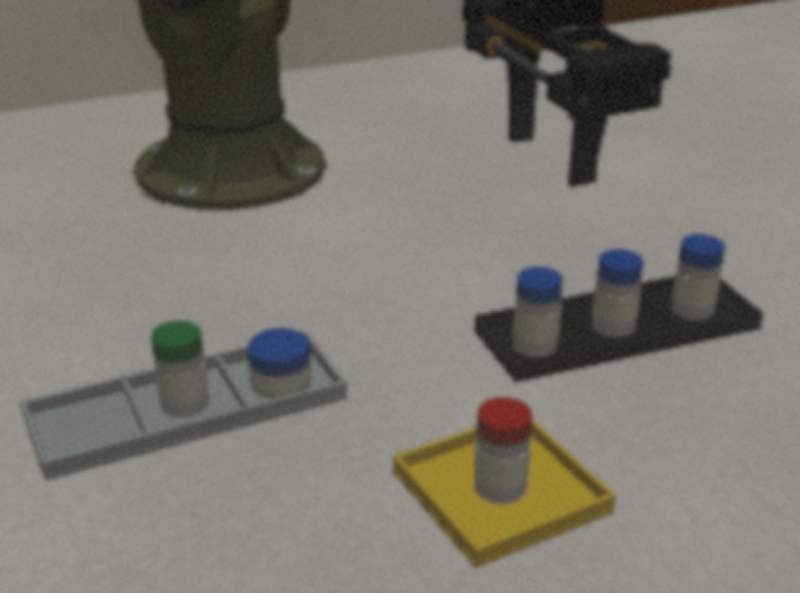

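The kit now holds three blue-lidded jars (the new one at crop 538,312), the red-lidded jar stands in the yellow tray at (503,450), and the gripper is clear of everything.

```bash
python3 -c "from cell import env;print(env.sign_off())"
```

```text
the job is handed in; nothing more can be done
None
```

The job is done and handed in at about 22 s: the red-lidded jar stands in the yellow reject tray, the tall blue-lidded jar from the stock tray fills the empty kit pocket, and the other jars are still standing where they were.

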